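# Gauge the bore depth of the blue-topped valve cap

## Task

Take the valve cap with the blue top out of the parts tray and seat it, bore upwards, fully down on the sprung seat in the round pocket of the aluminium nest, leaving the two plain caps in the tray. Then lift the digital depth gauge off the granite plate and stand its foot flat across the cap, so that the spindle reaches down to the floor of the bore, and press lightly, about 5 to 10 N, so that the sprung seat gives by a millimetre or two. Finish still holding the gauge there, upright and lightly pressed, so that the depth can be read: do not let go of it.

Things in the scene. Friction and masses are not known exactly. Their poses are not given: they have to be found in the camera images.
- ringed_cap_mid (a point): centre (half-way up) of the valve cap to be gauged: an upright steel cylinder, 32 mm diameter, 26 mm high, 0.12 kg, with a black sealing ring low on its side and its whole ring-shaped top face painted blue; in that face a blind bore of 16 mm diameter, 7 mm deep, opens upward. z = cap axis, up. It starts in one of the three compartments of the tray, not always the same, standing on the tray floor
- ringed_cap_bore (a point): middle of the flat floor of the blue cap's bore, 7 mm below its blue top face and 19 mm above its underside: the spot that the spindle has to touch
- ringed_cap: the same blue-topped cap, origin at the centre of its underside, z along its axis, up
- plain_cap_a_mid (a point): centre of a cap of the same shape and size whose top is bare steel; it stays in the tray
- plain_cap_b_mid (a point): centre of the other bare steel cap; it stays in the tray
- parts_tray: grey open plastic tray, fixed to the table: 90 mm (its x) by 186 mm (its y) by 13 mm high, walls 3 mm, floor 3 mm thick; two thin dividers as high as the rim split it along y into three compartments about 58 mm (y) by 84 mm (x), centres at y = -61, 0 and +61 mm. A cap stands within about 9 mm of the middle of its compartment and reaches 16 mm above the rim, so it can be gripped above the walls, the fingers best closing along the tray's x. Origin: centre of the underside
- nest_seat (a point): middle of the top of the sprung seat, the black rubber-faced disc that forms the floor of the nest's round pocket; the point moves down with the seat. The nest is an aluminium plate 86 x 86 x 18 mm, fixed to the table; its pocket is 34.5 mm in diameter with a 3 mm lead-in chamfer round the mouth, and the seat lies 10 mm below the plate's top, 8 mm above the table. A cap resting on it stands 16 mm above the plate. z up, x and y along the plate's edges
- seat (a joint): how far the sprung seat is pushed down, in m: 0 = up against its stop, 0.004 = bottomed. It starts to give at 2 N (a cap alone does not move it) and gives 1 mm for every further 4 N, so 5 to 10 N push it down about 1 to 2 mm and 18 N bottom it
- gauge_case (a point): centre of the case of the digital depth gauge, 64 mm above the underside of its foot. The case is a grey upright block 20 mm thick (gauge x), 46 mm wide (gauge y) and 60 mm high with a display on its -x side; grip it by its two sides, 46 mm apart (fingers closing along gauge y), or across its thickness. z = gauge axis, up. A thin stem joins it to the foot
- gauge_foot (a point): centre of the flat underside of the gauge's foot, on the spindle's axis. The foot is a steel bar 74 mm (gauge y) by 22 mm (gauge x) by 12 mm high. At the start it stands flat on the granite plate, within about 12 mm of its middle
- depth_gauge: the digital depth gauge as a whole, about 0.25 kg and 106 mm high, loose; origin as point gauge_foot; same axes
- spindle_tip (a point): lower end of the gauge's spindle, a steel rod 4.4 mm in diameter that slides in the gauge's axis through the middle of the foot
- spindle (a joint): how far the spindle stands out below the foot, in m: 0 = level with the foot (as on the granite plate), 0.012 = fully out, as when the gauge hangs free. A weak spring (1.0 N at 0, 0.4 N fully out) pushes it out. With the foot seated on a cap and the tip on the floor of its bore it reads 0.007
- granite_plate: black granite plate 80 mm (x) by 110 mm (y) by 20 mm high, fixed to the table, on which the gauge stands. Origin: centre of the underside
Not all that is in view belongs to the job. Leave any brown look-alike of the part that bears plain_cap_a_mid alone.

How it is judged (in metres and radians):
On the way, in this order (a step that is already met when the one before it is completed fails the run):
1. the blue-topped cap sits fully down on the seat in the nest's pocket, bore upwards, let go, while the gauge still stands on the granite plate (horizontal distance between ringed_cap_mid and nest_seat below 0.004 m and z of ringed_cap_mid in the frame of nest_seat between 0.011 and 0.015 m and angle between the z axis of ringed_cap_mid and the z axis of nest_seat, either way round below 0.06 rad and z of ringed_cap_bore in the frame of nest_seat above 0.016 m and contact force between the fingers and ringed_cap below 0.1 N and linear speed of ringed_cap below 0.02 m/s and z of gauge_foot in the frame of granite_plate below 0.023 m), for 0.2 s.
2. the gauge is held in the fingers, clear of the granite plate, its spindle run out (z of gauge_foot in the frame of granite_plate above 0.035 m and value of joint spindle above 0.01 m and contact force between the fingers and depth_gauge above 2 N), for 0.1 s.
At the end, for the whole second after the job is handed in: Blue cap fully down on the seat, upright, untouched by fingers; plain caps in the tray; the gauge still gripped, at rest, square to the cap within 3 degrees, foot on its top within 1 mm, spindle on the bore floor reading 6 to 8 mm, pressing with 3 to 20 N; it touches nothing of the nest (horizontal distance between ringed_cap_mid and nest_seat below 0.004 m and z of ringed_cap_mid in the frame of nest_seat between 0.011 and 0.015 m and angle between the z axis of ringed_cap_mid and the z axis of nest_seat, either way round below 0.06 rad and z of ringed_cap_bore in the frame of nest_seat above 0.016 m and x of plain_cap_a_mid in the frame of parts_tray between -0.042 and 0.042 m and y of plain_cap_a_mid in the frame of parts_tray between -0.09 and 0.09 m and z of each of plain_cap_a_mid, plain_cap_b_mid in the frame of parts_tray below 0.019 m and x of plain_cap_b_mid in the frame of parts_tray between -0.042 and 0.042 m and y of plain_cap_b_mid in the frame of parts_tray between -0.09 and 0.09 m and contact force between the fingers and ringed_cap below 0.1 N and value of joint spindle between 0.006 and 0.008 m and z of gauge_foot in the frame of ringed_cap_bore between 0.005 and 0.008 m and horizontal distance between spindle_tip and ringed_cap_bore below 0.006 m and angle between the z axis of depth_gauge and the z axis of ringed_cap, either way round below 0.05 rad and contact force between the fingers and depth_gauge above 2 N and contact force between depth_gauge and ringed_cap between 3 and 20 N and contact force between depth_gauge and nest below 0.1 N and linear speed of depth_gauge below 0.02 m/s); the arm keeps its last pose, push and grip.
It fails at once if the gauge is pressed on the cap with more than 60 N (contact force between depth_gauge and ringed_cap above 60 N).
It fails at once if a plain cap is lifted out of the tray (height (world z) of any of plain_cap_a_mid, plain_cap_b_mid above 0.035 m).
It also fails if it takes over 45 s, if anything falls off the work surface, if the arm or the gripper's body presses on something with over 40 N, if the wrist force passes 120 N, or if a joint passes its speed limit or range.

## Robot

A 6-joint arm with a two-finger parallel gripper is mounted at the origin on a cart in front of the work surface, level with it; the furniture and walls round the work are solid. World frame = base frame: x ahead of the robot, y to its left, z up, the work surface at z = 0. Lengths are in mm, angles in degrees, forces in N, time in s.
With the tool pointing down it reaches from about 300 to 850 mm from the base axis. Payload 4.2 kg.
Tool frame: the origin (TCP) lies at the very end of the fingers, on their centre line; the grasp point (between the pads) lies 19 mm behind it; z points along the fingers, y is the line along which they close (so a half turn about z gives the same grasp; the last joint's range is limited). The gripper opens to 91 mm and grips with 3 to 60 N. Pads are 32 mm wide; open, the fingers measure 118 mm over their backs; the gripper's body (76 mm by 178 mm) begins 60 mm behind the grasp point.
Start: joints at [-74.886, 18.312, 89.639, -0, 72.044, -1.146], TCP at [161.006, -552.015, 213.976] pointing down, gripper open.
Joint ranges: [-177.97, 177.97], [-48.28, 115.42], [12.27, 149.76], [-77.06, 257.06], [2.81, 150.46], [-146.56, 146.56]. Speed limits (degrees/s): [147.25, 147.25, 180, 180, 180, 180].

## Interface

Orientations are given as [roll, pitch, yaw] about the fixed x, y, z axes, in that order (R = Rz(yaw) Ry(pitch) Rx(roll)).
In Python, from workcell import env, eyes gives the robot as it stands.
- The arm moves only by the tool send_rows, never from a script. Its argument "targets" is text: rows parted by semicolons, each of 7 numbers parted by spaces: the shift along the tool's x, y, z in m, then the turn, a rotation vector about the tool's x, y, z in degrees, then the opening in per cent of the stroke, from 0 (shut) to 100 (fully open). A call has 1 to 12 rows; each row is the pose to reach, as a shift and turn from the pose commanded when the call began, along the tool's axes at that moment; what a row does not reach only later rows make up. A row lasts 1/12 s, in which the tool goes at most 41.7 mm and 7.16 degrees, less where a joint would pass 70% of its speed; a pose out of reach is approached as far as the arm can. A call with a gripper value outside its range is refused whole. The fingers move at their own pace and stop on an object; "grip_force" is the grip in N (left out, the last holds). Time passes only in rows, so rows that repeat a pose let the fingers close. It gives the time, the measured TCP pose, the force, the opening and the grip force at its end, in the units of the state.
- env.state(): the state, without advancing time (a new reading comes with each control period).
- eyes.grab_frame(name): name is "side" or "top" or "wrist"; returns a dict with "image" (384x512x3 uint8, blue, green, red), "fovy" (degrees; the focal length in pixels is half the picture's height over the tangent of half this angle, whatever the lens; pixels are square), "cx", "cy" (the principal point, pixels), "eye" and "attitude" of the camera in the world. Camera axes: x right, y up, looking along -z (the intrinsics and any distortion apply to the point x, -y, -z); pixel columns grow to the right and rows downward; lengths in mm; the calibration is good to about 2 mm. The wrist camera is an equidistant fisheye: a pixel r from the principal point sees the ray r / f radians off the axis. A picture is of the moment at which its call begins. There is no depth.
- env.job_done(): hands the job in; it is judged then, once.
The state is a dict: "time_s": time; "qpos": joint angles; "qvel": joint speeds; "effort": joint torques, N m; "ee_pos": TCP position; "ee_rot": TCP orientation; "force": force on the tool from outside, world axes, zero at the start; "torque": the same for the moment, N m; "gripper_width": finger opening in mm; "gripper_force": force on a finger pad.
Only numpy, scipy, OpenCV 4.12 (cv2) and the standard library are available. Lean on these libraries where they do the work, as an engineer would, in place of code of your own. Each camera call takes 0.05 s, during which the arm holds its last target. There are 200 camera calls.

## Working session

There is one attempt and no reset: what is moved stays moved. The work goes in short steps, Python scripts to look and compute and a tool call to move; the robot and the scene stay as the last step left them, time stands still between calls to the robot, and variables do not carry over. Pictures are saved under pics/ and viewed, at most 11 in all, crops included, and the job is handed in when it is done.

Besides the shell and the picture viewer there is one more tool, called after "Request:" by a JSON object that holds its "fn" and its "kwargs", one argument or row to a line. send_rows: Moves the arm, as the interface text tells. Its arguments: {"type":"object","properties":{"targets":{"type":"string"},"grip_force":{"type":"number"}},"required":["targets"]}

```bash
mkdir -p pics
python3 - <<'E'
from workcell import env, eyes
import cv2,numpy as np
print(env.state())
fs={}
for n in("side","top","wrist"):
    f=eyes.grab_frame(n); fs[n]=f; print(n,{k:f[k] for k in f if k!='image'}); cv2.imwrite(f'pics/{n}0.png',f['image'])
cv2.imwrite('pics/st.png',np.vstack([fs['top']['image']]))
E
```

```text
{'time_s': 0.0, 'qpos': array([-7.48872657e+01,  1.83513633e+01,  8.97043769e+01, -1.98802340e-03,
        7.20422859e+01, -1.14459127e+00]), 'qvel': array([-0.05617076,  0.05173898,  0.05855208,  0.01311428, -0.03677137,
       -0.06752759]), 'effort': array([ 4.38265079e-04, -4.12458372e+01, -2.31972349e+01,  7.29816710e-02,
        4.54911974e-02, -1.58238681e-04]), 'ee_pos': array([ 160.84980253, -551.54322539,  213.13679773]), 'ee_rot': array([-1.79901956e+02, -6.83769076e-05,  1.62579401e+01]), 'force': array([-0.0052521 , -0.08471463, -0.65040733]), 'torque': array([ 0.03070841, -0.04419224,  0.00991115]), 'gripper_force': 0.0, 'gripper_width': 91.03957149248033}
side {'fovy': 56.258438320031054, 'cx': 253.17232907462923, 'cy': 192.12597017972286, 'eye': array([ 434.80423415, -833.38331879,  493.15172914]), 'attitude': array([62.79969106, -1.16826151, -4.3725122 ])}
top {'fovy': 55.26035161510417, 'cx': 254.61389226272232, 'cy': 193.19184384721163, 'eye': array([418.24476067, -26.03240402, 947.7007776 ]), 'attitude': array([  6.53445645,   0.54724129, -89.83409335])}
wrist {'fovy': 65.70646984690485, 'cx': 255.49897583817526, 'cy': 195.24336655935443, 'eye': array([ 228.4007538 , -533.13522926,  382.86436292]), 'attitude': array([-14.43429234,   0.17188168, -73.73466304])}
```

View pics/top0.png

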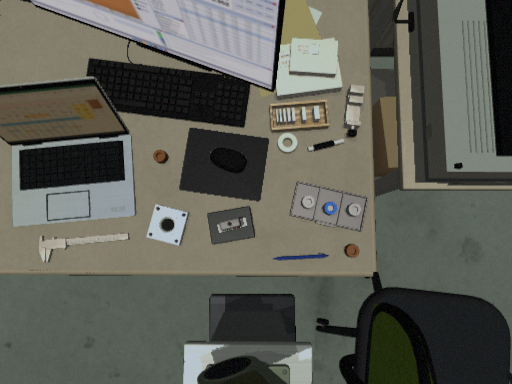

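View pics/side0.png

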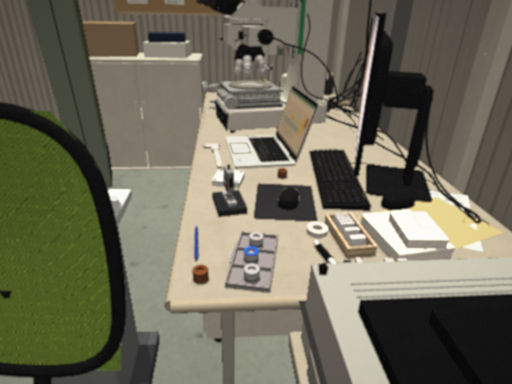

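The top view shows the nest at (167,225), the granite plate with the gauge at (231,225), and the tray at about (329,206). Cap candidates are (308,202) plain, (330,208) blue, (354,210) plain, and brown look-alikes at (160,156) and (352,250). The blue-topped one at (330,208), in the middle compartment, fits the description. The side view shows the same at (252,254). I'll confirm in an enlarged crop and measure.

```bash
cat > h.py <<'E'
from workcell import env, eyes
import cv2, numpy as np
from scipy.spatial.transform import Rotation as R
def ray(f,u,v,fish=False):
    F=f['image'].shape[0]/2/np.tan(np.radians(f['fovy'])/2)
    a=np.array([(u-f['cx'])/F,(v-f['cy'])/F])
    if fish:
        r=np.linalg.norm(a); s=np.sin(r)/r if r>1e-9 else 1
        d=np.array([a[0]*s,-a[1]*s,-np.cos(r)])
    else: d=np.array([a[0],-a[1],-1.])
    return R.from_euler('xyz',f['attitude'],degrees=True).apply(d)
def plane(f,u,v,z,fish=False):
    d=ray(f,u,v,fish); return f['eye']+d*(z-f['eye'][2])/d[2]
def proj(f,P,fish=False):
    c=R.from_euler('xyz',f['attitude'],degrees=True).inv().apply(np.asarray(P,float)-f['eye'])
    F=f['image'].shape[0]/2/np.tan(np.radians(f['fovy'])/2)
    x,y,z=c[0],-c[1],-c[2]
    if fish:
        r=np.hypot(x,y); k=np.arctan2(r,z)/r
    else: k=1/z
    return np.array([f['cx']+F*x*k,f['cy']+F*y*k])
def blue(im):
    h=cv2.cvtColor(im,cv2.COLOR_BGR2HSV)
    return cv2.inRange(h,(100,110,60),(130,255,255))
E
python3 - <<'E'
from h import *
f=eyes.grab_frame('top'); im=f['image']
c=cv2.resize(im[170:270,140:380],None,fx=3.3,fy=3.3,interpolation=cv2.INTER_CUBIC); cv2.imwrite('pics/crop1.png',c)
m=blue(im)
n,l,s,ce=cv2.connectedComponentsWithStats(m)
for i in range(1,n):
    if s[i,4]>20: print('blue',s[i],ce[i],plane(f,*ce[i],29))
g=cv2.cvtColor(im,cv2.COLOR_BGR2GRAY); hsv=cv2.cvtColor(im,cv2.COLOR_BGR2HSV)
for name,(x0,y0,x1,y1),z,fn in [('nest',(140,200,195,250),18,lambda g,h:(g>190)|(h[...,1]<40)),('granite',(200,195,262,250),20,lambda g,h:g<100),('tray',(282,175,375,237),13,lambda g,h:(h[...,1]<45)|(blue(im)[175:237,282:375]>0))]:
    m=fn(g[y0:y1,x0:x1],hsv[y0:y1,x0:x1]).astype(np.uint8)*255
    cs,_=cv2.findContours(m,cv2.RETR_EXTERNAL,cv2.CHAIN_APPROX_NONE); k=max(cs,key=cv2.contourArea)
    P=np.array([plane(f,p[0][0]+x0,p[0][1]+y0,z)[:2] for p in k],np.float32)
    print(name,cv2.minAreaRect(P))
E
```

```text
blue [324 202  13  13  98] [329.96938776 207.7244898 ] [ 487.15591844 -205.8231918    29.        ]
blue [275 254  53   6 133] [301.57142857 256.61654135] [ 366.03079065 -133.3638744    29.        ]
nest ((445.192626953125, 204.01171875), (91.93402099609375, 90.37631225585938), 75.88924407958984)
granite ((443.9584045410156, 43.01854705810547), (81.2987289428711, 112.21449279785156), 10.016084671020508)
tray ((505.72027587890625, -198.39492797851562), (239.8676300048828, 138.4696044921875), 72.6281509399414)
```

View pics/crop1.png

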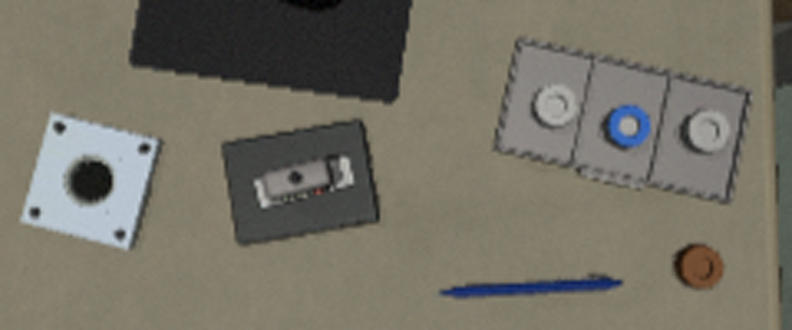

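The crop confirms it: blue ring-top cap at crop (628,127), in the middle tray compartment, with plain steel caps either side. The tray long edge runs (518,40)→(748,92), giving yaw ≈ -12.7°. The gauge foot runs (258,192)→(352,170), giving yaw ≈ 13°. Next I move above the cap.

Request:
{"fn": "send_rows", "kwargs": {
  "targets": "0.035 -0.02 0.006 0 0 -5 100;0.07 -0.041 0.012 0 0 -10 100;0.105 -0.062 0.018 0 0 -15 100;0.14 -0.082 0.025 0 0 -21 100;0.175 -0.103 0.031 0 0 -26 100;0.21 -0.123 0.037 0 0 -31 100;0.245 -0.144 0.044 0 0 -36 100;0.28 -0.165 0.05 0 0 -42 100;0.315 -0.185 0.056 0 0 -47 100;0.35 -0.206 0.062 0 0 -52 100;0.385 -0.226 0.068 0 0 -57 100;0.41 -0.241 0.073 0 0 -61 100"
}}

```text
time_s: 1.2
ee_pos: [488.9, -203.3, 140.5]
ee_rot: [180.0, -0.0, 77.6]
force: [0.2, -0.8, 0.8]
gripper_width: 91.0
gripper_force: 0.0
```

Request:
{"fn": "send_rows", "kwargs": {
  "targets": "0 0 0 0 0 0 100;0 0 0 0 0 0 100;0 0 0 0 0 0 100"
}}

```text
time_s: 1.45
ee_pos: [486.6, -206.1, 140.8]
ee_rot: [-180.0, 0.0, 77.2]
force: [-0.6, -0.0, 1.0]
gripper_width: 90.9
gripper_force: 0.0
```

Run:
```python
from h import *
s=env.state(); print(s['time_s'],s['ee_pos'],s['ee_rot'],s['force'])
for n in('wrist','top'):
    f=eyes.grab_frame(n); im=f['image']; cv2.imwrite(f'pics/{n}1.png',im)
    n_,l,st,ce=cv2.connectedComponentsWithStats(blue(im))
    print(n,f['eye'],f['attitude'],'tcp at px',proj(f,[*s['ee_pos'][:2],29],n=='wrist'))
    for i in range(1,n_):
        if st[i,4]>40:
            x,y,w,h=st[i,:4]; print(st[i],plane(f,x+w/2-.5,y+h/2-.5,29,n=='wrist'))
```

```text
1.45 [ 486.61404723 -206.14983233  140.82501714] [-1.79955545e+02  2.97577214e-02  7.72398533e+01] [-0.60287172 -0.01559334  1.02903952]
wrist [ 502.26122534 -138.52704745  310.45593534] [-14.42144124   0.03563878 -12.75392981] tcp at px [255.3375903  192.29392561]
[115  89  40 118 830] [ 378.86226425 -134.22658737   29.        ]
[241 176  33  32 596] [ 488.36990718 -205.73007839   29.        ]
top [418.24476067 -26.03240402 947.7007776 ] [  6.53445645   0.54724129 -89.83409335] tcp at px [330.10448597 207.94068566]
[324 202   9  12  57] [ 487.70870027 -200.91051548   29.        ]
[275 256  22   4  53] [363.74082848 -93.69515963  29.        ]
```

View pics/wrist1.png

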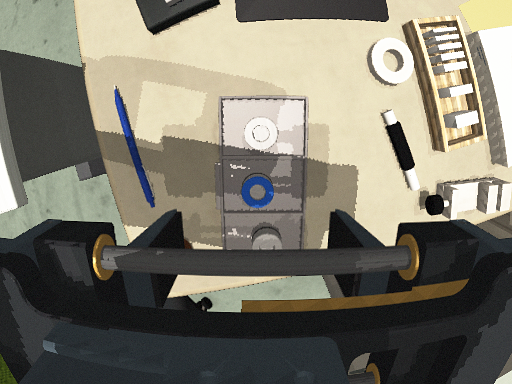

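The wrist view shows the blue cap at (257,192), between the open fingers (at left and right), with the tray square to the tool. The measured cap position is (488.4,-205.7), which agrees with the top view. Now I descend and grip.

Request:
{"fn": "send_rows", "kwargs": {
  "targets": "0 0.001 0.03 0 0 0 100;0.0005 0.0014 0.06 0 0 0 100;0.0005 0.0014 0.085 0 0 0 100;0.0005 0.0014 0.105 0 0 0 100;0.0005 0.0014 0.118 0 0 0 100;0.0005 0.0014 0.124 0 0 0 100;0.0005 0.0014 0.1245 0 0 0 100;0.0005 0.0014 0.1245 0 0 0 100"
}}

```text
time_s: 2.22
ee_pos: [488.6, -206.5, 16.9]
ee_rot: [180.0, 0.0, 77.2]
force: [0.3, 0.1, -0.3]
gripper_width: 91.4
gripper_force: 0.0
```

Request:
{"fn": "send_rows", "kwargs": {
  "targets": "0 0 0 0 0 0 60;0 0 0 0 0 0 45;0 0 0 0 0 0 25;0 0 0 0 0 0 20;0 0 0 0 0 0 20;0 0 0 0 0 0 20;0 0 0 0 0 0 20;0 0 0 0 0 0 20",
  "grip_force": 25
}}

```text
time_s: 2.88
ee_pos: [488.6, -205.6, 16.5]
ee_rot: [180.0, 0.0, 77.3]
force: [-0.2, 0.6, -0.1]
gripper_width: 40.9
gripper_force: 0.0
```

Request:
{"fn": "send_rows", "kwargs": {
  "targets": "0 0 0 0 0 0 20;0 0 0 0 0 0 20;0 0 0 0 0 0 20;0 0 0 0 0 0 20;0 0 0 0 0 0 20"
}}

```text
time_s: 3.3
ee_pos: [488.6, -205.7, 16.4]
ee_rot: [-180.0, 0.0, 77.3]
force: [0.2, 0.6, -0.3]
gripper_width: 31.3
gripper_force: 25.0
```

Request:
{"fn": "send_rows", "kwargs": {
  "targets": "0 0 -0.005 0 0 0 20;0 0 -0.015 0 0 0 20;0 0 -0.03 0 0 0 20;0 0 -0.05 0 0 0 20;0 0 -0.07 0 0 0 20;0 0 -0.08 0 0 0 20;0 0 -0.08 0 0 0 20;0 0 -0.08 0 0 0 20"
}}

```text
time_s: 3.97
ee_pos: [488.7, -205.7, 96.9]
ee_rot: [179.9, 0.0, 77.3]
force: [0.1, -0.8, -1.1]
gripper_width: 31.3
gripper_force: 25.0
```

Run:
```python
from h import *
s=env.state(); p=s['ee_pos']; print(s['time_s'],p,s['ee_rot'],s['force'])
f=eyes.grab_frame('wrist'); im=f['image']; cv2.imwrite('pics/wrist2.png',im)
n_,l,st,ce=cv2.connectedComponentsWithStats(blue(im))
T=R.from_euler('xyz',s['ee_rot'],degrees=True)
for i in range(1,n_):
    if st[i,4]>100:
        x,y,w,h=st[i,:4]; q=plane(f,x+w/2-.5,y+h/2-.5,p[2]+13,True); print(st[i],q,T.inv().apply(q-p))
f=eyes.grab_frame('top'); cv2.imwrite('pics/top2.png',f['image'])
```

```text
3.9667 [ 488.67810053 -205.73030954   96.86987627] [1.79937426e+02 1.81623457e-02 7.72619996e+01] [ 0.12297051 -0.8205168  -1.05027003]
[  93   87   46  134 1083] [ 422.92509059 -135.81276575  109.86987627] [ 53.69455694 -79.53680764 -13.1038938 ]
[229 219  54  31 980] [ 490.29802149 -199.45546911  109.86987627] [  6.47346759   0.21069272 -13.00183035]
```

View pics/wrist2.png

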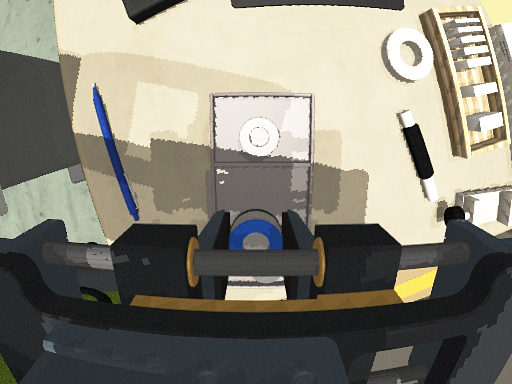

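The wrist view shows the cap held squarely between the pads, blue face at (257,232), near edge hidden by the bar. Next I carry it high past the gauge to in front of the nest.

Request:
{"fn": "send_rows", "kwargs": {
  "targets": "0 0 -0.015 0 0 0 20;0 0 -0.035 0 0 0 20;0.015 -0.006 -0.055 0 0 0 20;0.04 -0.016 -0.075 0 0 0 20;0.07 -0.028 -0.085 0 0 0 20;0.1 -0.04 -0.085 0 0 0 20;0.13 -0.053 -0.085 0 0 0 20;0.165 -0.067 -0.085 0 0 0 20;0.2 -0.081 -0.085 0 0 0 20;0.235 -0.095 -0.085 0 0 0 20;0.27 -0.109 -0.085 0 0 0 20;0.295 -0.12 -0.085 0 0 0 20"
}}

```text
time_s: 5.07
ee_pos: [435.2, 110.9, 180.2]
ee_rot: [-179.9, 0.0, 77.3]
force: [0.1, 0.1, -0.6]
gripper_width: 31.4
gripper_force: 25.0
```

Request:
{"fn": "send_rows", "kwargs": {
  "targets": "0.018 -0.007 0.01 0 0 0 20;0.028 -0.011 0.025 0 0 0 20;0.033 -0.013 0.04 0 0 0 20;0.033 -0.013 0.05 0 0 0 20;0.033 -0.013 0.05 0 0 0 20;0.033 -0.013 0.05 0 0 0 20;0.033 -0.013 0.05 0 0 0 20"
}}

```text
time_s: 5.65
ee_pos: [431.4, 143.5, 131.4]
ee_rot: [-180.0, 0.0, 77.2]
force: [-0.4, -0.4, -1.0]
gripper_width: 31.4
gripper_force: 25.0
```

Run:
```python
from h import *
s=env.state(); p=s['ee_pos']; print(s['time_s'],p,s['ee_rot'],s['force'],s['gripper_width'])
f=eyes.grab_frame('wrist'); im=f['image']; cv2.imwrite('pics/wrist3.png',im)
T=R.from_euler('xyz',s['ee_rot'],degrees=True)
print('nest exp px',proj(f,[445.2,204,18],True))
m=blue(im); n_,l,st,ce=cv2.connectedComponentsWithStats(m)
for i in range(1,n_):
    x,y,w,h=st[i,:4]
    if st[i,4]>100:
        print(st[i],ce[i],[T.inv().apply(plane(f,u,v,p[2]+13.5,True)-p).round(1) for u,v in((x+w/2-.5,y-.5),(x-.5,y+16),(x+w-.5,y+16))])
```

```text
5.65 [431.42645379 143.45381986 131.44899673] [-1.79995188e+02  1.07169904e-02  7.72445747e+01] [-0.42682058 -0.39811002 -0.97309214] 31.354951521894353
nest exp px [255.36013419 128.10312224]
[229 219  54  31 972] [255.5        233.89917695] [array([ 15.9,   0.2, -13.5]), array([  6. , -15.1, -13.5]), array([  6. ,  15.5, -13.5])]
```

View pics/wrist3.png

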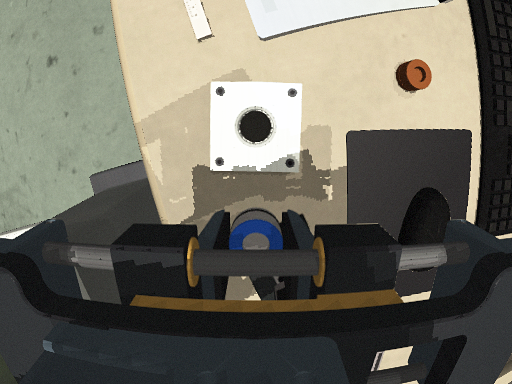

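The wrist view shows the nest plate with its pocket at (256,126) and screw holes at (220,91), (292,92), (290,163), (220,161). The cap is centred in the grip to within about 0.3 mm. Next I measure the pocket.

Run:
```python
from h import *
s=env.state(); p=s['ee_pos']
T=R.from_euler('xyz',s['ee_rot'],degrees=True)
f=eyes.grab_frame('wrist'); g=cv2.cvtColor(f['image'],cv2.COLOR_BGR2GRAY)
for th in(50,90):
    n,l,st,ce=cv2.connectedComponentsWithStats((g[84:170,213:300]<th).astype(np.uint8))
    H=[]
    for i in range(1,n):
        c=ce[i]+[213,84]
        if st[i,4]>400: print(th,'pocket',st[i],[plane(f,*c,z,True).round(1) for z in(8,13,18)])
        elif 15<st[i,4]<150: H.append(plane(f,*c,18,True)[:2]); print(st[i],H[-1].round(1))
# outer chamfer ring vs white: edges along row/col
m=(g>200).astype(np.uint8)
m[:, :205]=0; m[:,305:]=0; m[:78]=0; m[180:]=0
cs,h=cv2.findContours(m,cv2.RETR_CCOMP,cv2.CHAIN_APPROX_NONE)
for k,hh in zip(cs,h[0]):
    if cv2.contourArea(k)>300:
        P=np.array([plane(f,*q[0],18,True)[:2] for q in k],np.float32)
        print('hole' if hh[3]>=0 else 'outer',cv2.minAreaRect(P),cv2.fitEllipse(P))
```

```text
50 pocket [ 27  27  31  31 741] [array([445.4, 205.7,   8. ]), array([445.4, 205.8,  13. ]), array([445.4, 205.9,  18. ])]
[72 75  8  8 46] [469.7 164.3]
[ 4  5  7  6 22] [420.8 246.3]
[77  6  5  5 18] [486.6 230.4]
90 pocket [ 26  27  32  32 775] [array([445.1, 205.8,   8. ]), array([445.2, 205.9,  13. ]), array([445.2, 206. ,  18. ])]
[ 3 75  7  6 26] [404.1 180.7]
[72 75  9  9 61] [469.9 164.5]
outer ((445.87664794921875, 208.41653442382812), (89.45191955566406, 94.16333770751953), 77.19197082519531) ((445.0084533691406, 211.9459991455078), (95.38355255126953, 108.94877624511719), 97.0229263305664)
hole ((445.0916748046875, 205.67041015625), (34.95329666137695, 34.97607421875), 32.21067810058594) ((444.57293701171875, 206.1220703125), (33.85893630981445, 35.02712631225586), 11.824908256530762)
```

Request:
{"fn": "send_rows", "kwargs": {
  "targets": "0.02 0 0 0 0 0 20;0.045 0 0 0 0 0 20;0.06 -0.0003 0.01 0 0 0 20;0.0636 -0.0003 0.035 0 0 0 20;0.0636 -0.0003 0.06 0 0 0 20;0.0636 -0.0003 0.08 0 0 0 20;0.0636 -0.0003 0.092 0 0 0 20;0.0636 -0.0003 0.095 0 0 0 20;0.0636 -0.0003 0.095 0 0 0 20;0.0636 -0.0003 0.095 0 0 0 20"
}}

```text
time_s: 6.58
ee_pos: [445.8, 205.9, 37.3]
ee_rot: [179.9, -0.1, 77.2]
force: [-0.8, 0.8, -0.3]
gripper_width: 31.3
gripper_force: 25.0
```

Request:
{"fn": "send_rows", "kwargs": {
  "targets": "0 0 0.002 0 0 0 20;0 0 0.004 0 0 0 20;0 0 0.006 0 0 0 20;0 0 0.006 0 0 0 20"
}}

```text
time_s: 6.92
ee_pos: [444.9, 205.6, 30.5]
ee_rot: [180.0, -0.0, 77.3]
force: [0.5, -0.8, -1.3]
gripper_width: 31.2
gripper_force: 25.0
```

Request:
{"fn": "send_rows", "kwargs": {
  "targets": "0 0 0.0015 0 0 0 20;0 0 0.003 0 0 0 20;0 0 0.004 0 0 0 20;0 0 0.004 0 0 0 20"
}}

```text
time_s: 7.25
ee_pos: [444.8, 205.6, 26.2]
ee_rot: [-180.0, 0.0, 77.3]
force: [0.0, 0.3, -0.2]
gripper_width: 31.0
gripper_force: 25.0
```

Request:
{"fn": "send_rows", "kwargs": {
  "targets": "0 0 0.001 0 0 0 20;0 0 0.002 0 0 0 20;0 0 0.003 0 0 0 20;0 0 0.004 0 0 0 20;0 0 0.004 0 0 0 20"
}}

```text
time_s: 7.67
ee_pos: [444.8, 205.6, 22.2]
ee_rot: [-180.0, 0.0, 77.3]
force: [0.8, -0.1, -1.2]
gripper_width: 31.2
gripper_force: 25.0
```

Request:
{"fn": "send_rows", "kwargs": {
  "targets": "0 0 0.0005 0 0 0 20;0 0 0.0007 0 0 0 20;0 0 0.0007 0 0 0 30;0 0 0.0007 0 0 0 45;0 0 0.0007 0 0 0 60;0 0 0.0007 0 0 0 70;0 0 0.0007 0 0 0 70;0 0 -0.002 0 0 0 70;0 0 -0.01 0 0 0 70;0 0 -0.03 0 0 0 80;0 0 -0.055 0 0 0 90;0 0 -0.08 0 0 0 100"
}}

```text
time_s: 8.67
ee_pos: [444.6, 205.5, 103.7]
ee_rot: [-180.0, 0.0, 77.3]
force: [0.9, 0.3, -1.0]
gripper_width: 81.1
gripper_force: 0.0
```

Request:
{"fn": "send_rows", "kwargs": {
  "targets": "0 0 -0.03 0 0 0 100;-0.01 0 -0.06 0 0 0 100;-0.04 0 -0.075 0 0 0 100;-0.06 0 -0.075 0 0 0 100;-0.06 0 -0.075 0 0 0 100;-0.06 0 -0.075 0 0 0 100;-0.06 0 -0.075 0 0 0 100"
}}

```text
time_s: 9.25
ee_pos: [431.8, 147.6, 177.6]
ee_rot: [180.0, -0.0, 77.2]
force: [-0.3, 0.5, 0.4]
gripper_width: 91.4
gripper_force: 0.0
```

Run:
```python
from h import *
s=env.state(); p=s['ee_pos']; print(s['time_s'],p,s['ee_rot'],s['force'])
F={n:eyes.grab_frame(n) for n in('wrist','top','side')}
for n,f in F.items():
    im=f['image']; cv2.imwrite(f'pics/{n}4.png',im)
    n_,l,st,ce=cv2.connectedComponentsWithStats(blue(im))
    for i in range(1,n_):
        x,y,w,h=st[i,:4]
        if st[i,4]>25:print(n,st[i],plane(f,x+w/2-.5,y+h/2-.5,34,n=='wrist'))
f=F['wrist']; im=f['image']
for z in(34,44): print(proj(f,[444.8,205.6,z],True))
u,v=proj(f,[444.8,205.6,34],True).astype(int)
cv2.imwrite('pics/crop4.png',np.hstack([cv2.resize(im[max(v-60,0):v+60,u-60:u+60],(390,390)),cv2.resize(F['side']['image'][140:240,180:280],(390,390))]))
```

```text
9.25 [431.79294413 147.55006246 177.58524131] [ 1.79988692e+02 -3.36573050e-02  7.72404500e+01] [-0.32983678  0.45383638  0.39255048]
wrist [241 116  30  30 525] [445.07892507 204.96367003  34.        ]
top [275 254  53   6 133] [ 366.59264437 -131.38126889   34.        ]
side [195 228   3  31  57] [ 369.0366902  -180.55428553   34.        ]
[255.10549129 129.97001736]
[255.09589139 130.27422128]
```

View pics/crop4.png

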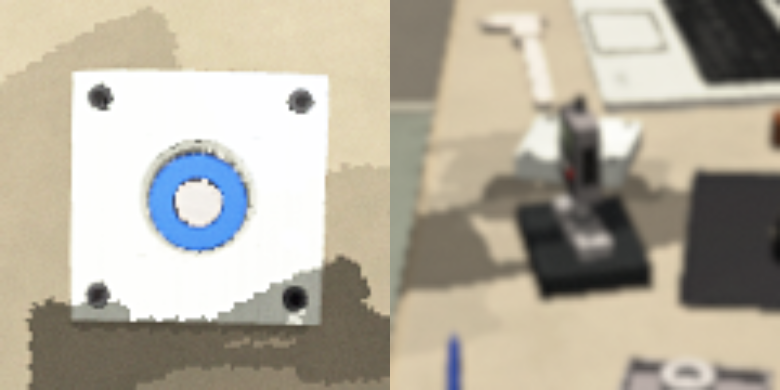

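The left crop shows the blue cap in the pocket, concentric with it. The right crop shows the gauge upright on the granite. The measured position and size (30 px) match a seated cap. Now I move above the gauge.

Request:
{"fn": "send_rows", "kwargs": {
  "targets": "-0.005 0.002 -0.025 0 0 -3 100;-0.02 0.008 -0.045 0 0 -8 100;-0.045 0.016 -0.058 0 0 -14 100;-0.07 0.025 -0.058 0 0 -20 100;-0.09 0.032 -0.058 0 0 -24 100;-0.099 0.035 -0.058 0 0 -25.8 100;-0.099 0.035 -0.058 0 0 -25.8 100;-0.099 0.035 -0.058 0 0 -25.8 100;-0.099 0.035 -0.058 0 0 -25.8 100"
}}

```text
time_s: 10.15
ee_pos: [444.0, 43.7, 235.1]
ee_rot: [-180.0, -0.0, 103.1]
force: [0.3, 0.3, -0.3]
gripper_width: 91.5
gripper_force: 0.0
```

Run:
```python
from h import *
s=env.state(); p=s['ee_pos']; print(s['time_s'],p,s['ee_rot'],s['force'])
f=eyes.grab_frame('wrist'); im=f['image']; cv2.imwrite('pics/wrist5.png',im)
cv2.imwrite('pics/crop5.png',cv2.resize(im[100:290,155:355],None,fx=3,fy=3))
for P in((p[0],p[1],126),(p[0],p[1],114)): print(proj(f,P,True))
```

```text
10.15 [444.02230475  43.71678653 235.11422187] [-1.79963313e+02 -2.96945031e-02  1.03059204e+02] [ 0.28750537  0.33809227 -0.25059309]
[255.5611814 193.0325396]
[255.55588569 190.15581672]
```

View pics/crop5.png

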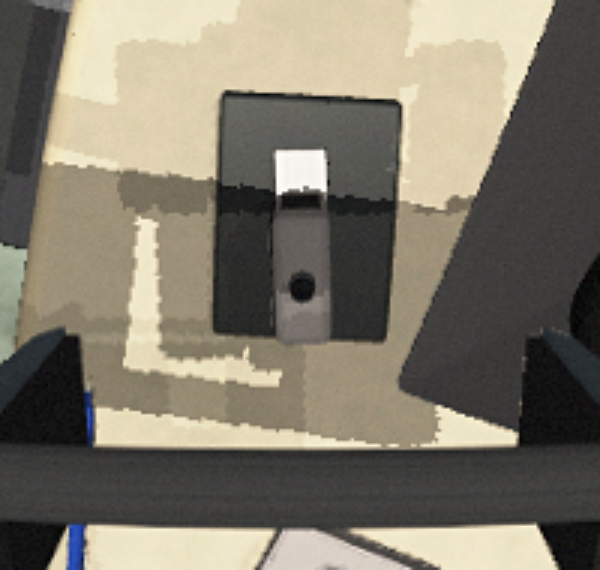

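The crop shows the gauge from above. The case top centre is at crop (302,275), the top button at (302,287), and the foot end at (300,150). Its yaw matches the tool, and it sits about 2 mm toward −x of the tool. I descend and grip the case across its thickness.

Request:
{"fn": "send_rows", "kwargs": {
  "targets": "-0.001 0 0.025 0 0 0 100;-0.002 0 0.055 0 0 0 100;-0.002 0 0.085 0 0 0 90;-0.002 0 0.115 0 0 0 80;-0.002 0 0.14 0 0 0 75;-0.002 0 0.158 0 0 0 70;-0.002 0 0.168 0 0 0 65;-0.002 0 0.17 0 0 0 55;-0.002 0 0.17 0 0 0 45;-0.002 0 0.17 0 0 0 35;-0.002 0 0.17 0 0 0 25;-0.002 0 0.17 0 0 0 15"
}}

```text
time_s: 11.2
ee_pos: [445.2, 41.1, 66.3]
ee_rot: [179.9, 0.0, 103.1]
force: [0.6, 0.6, -1.1]
gripper_width: 28.9
gripper_force: 0.0
```

Request:
{"fn": "send_rows", "kwargs": {
  "targets": "0 0 0 0 0 0 8;0 0 0 0 0 0 8;0 0 0 0 0 0 8;0 0 0 0 0 0 8;0 0 0 0 0 0 8;0 0 0 0 0 0 8;0 0 0 0 0 0 8",
  "grip_force": 40
}}

```text
time_s: 11.78
ee_pos: [444.8, 41.0, 66.0]
ee_rot: [179.9, 0.0, 103.1]
force: [-1.0, 0.8, 5.9]
gripper_width: 19.5
gripper_force: 40.0
```

Request:
{"fn": "send_rows", "kwargs": {
  "targets": "0 0 -0.004 0 0 0 8;0 0 -0.012 0 0 0 8;0 0 -0.025 0 0 0 8;0 0 -0.04 0 0 0 8;0 0 -0.055 0 0 0 8;0 0 -0.06 0 0 0 8;0 0 -0.06 0 0 0 8;0 0 -0.06 0 0 0 8;0 0 -0.06 0 0 0 8"
}}

```text
time_s: 12.53
ee_pos: [443.6, 40.8, 124.6]
ee_rot: [-179.9, -0.0, 103.1]
force: [0.2, 1.2, -2.7]
gripper_width: 20.0
gripper_force: 40.0
```

Run:
```python
from h import *
s=env.state(); p=s['ee_pos']; print(s['time_s'],p,s['ee_rot'],s['force'],s['gripper_width'])
F={n:eyes.grab_frame(n) for n in('wrist','side','top')}
w=F['wrist']['image']; sd=F['side']
for n in F: cv2.imwrite(f'pics/{n}6.png',F[n]['image'])
print('top-of-button exp',proj(F['wrist'],[p[0],p[1],p[2]+61],True),'foot exp side',proj(sd,[p[0],p[1],p[2]-45]), 'case', proj(sd,[p[0],p[1],p[2]+19]))
u,v=proj(sd,[p[0],p[1],p[2]]).astype(int)
cv2.imwrite('pics/crop6.png',np.hstack([cv2.resize(w[90:290,155:355],(400,400)),cv2.resize(sd['image'][v-40:v+40,u-40:u+40],(400,400),interpolation=cv2.INTER_CUBIC)])); print(u,v)
```

```text
12.5333 [443.62210107  40.8411197  124.59188826] [-1.79883861e+02 -1.27249468e-02  1.03058070e+02] [ 0.19726425  1.24417807 -2.6501122 ] 20.040307846470675
top-of-button exp [255.53816875 289.32387772] foot exp side [228.48847978 180.188194  ] case [228.21756573 157.95703717]
228 164
```

View pics/crop6.png

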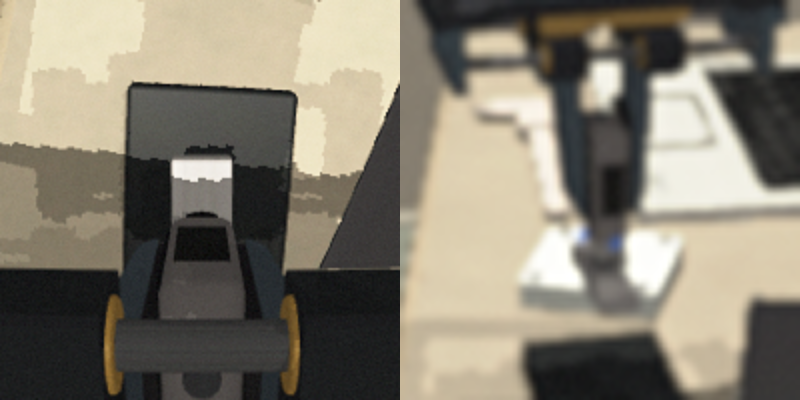

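The left (wrist) crop shows the gauge held square, with the foot's far top edge at crop (202,157), i.e. full frame (256,168.5). The right (side) crop shows it upright and clear of the plate. Next I work out its offset in the grip.

Run:
```python
from h import *
s=env.state(); p=s['ee_pos']; T=R.from_euler('xyz',s['ee_rot'],degrees=True)
f=eyes.grab_frame('wrist'); g=cv2.cvtColor(f['image'],cv2.COLOR_BGR2GRAY)
print(g[160:176,250:262].mean(1).round())
for v in(167.5,168.5):
  for u in(241,256,270.5): print(u,v,T.inv().apply(plane(f,u,v,p[2]-34,True)-p).round(1))
d=np.array([444.9,205.4])-p[:2]
print('to nest, tool axes',T.inv().apply([*d,0]).round(1), s['force'])
```

```text
[ 83.  84.  78.  42.  25.  27.  31.  67. 101. 126. 220. 235. 238. 238.
 237. 237.]
241 167.5 [ 36.9 -10.1  34. ]
256 167.5 [36.8  0.3 34. ]
270.5 167.5 [36.9 10.3 34. ]
241 168.5 [ 36.2 -10.1  34. ]
256 168.5 [36.1  0.3 34. ]
270.5 168.5 [36.2 10.3 34. ]
to nest, tool axes [160.   38.2  -0. ] [-0.31592101  0.18742879 -1.67952878]
```

Request:
{"fn": "send_rows", "kwargs": {
  "targets": "0.01 0.002 0 0 0 0 8;0.03 0.007 0 0 0 0 8;0.055 0.013 0 0 0 0 8;0.08 0.019 0 0 0 0 8;0.105 0.025 0 0 0 0 8;0.13 0.031 0 0 0 0 8;0.15 0.0355 0 0 0 0 8;0.1605 0.038 0 0 0 0 8;0.1605 0.038 0.006 0 0 0 8;0.1605 0.038 0.016 0 0 0 8;0.1605 0.038 0.025 0 0 0 8;0.1605 0.038 0.028 0 0 0 8"
}}

```text
time_s: 13.73
ee_pos: [443.7, 204.2, 95.2]
ee_rot: [-179.8, 0.1, 103.0]
force: [-0.7, -0.6, -2.2]
gripper_width: 20.0
gripper_force: 40.0
```

Request:
{"fn": "send_rows", "kwargs": {
  "targets": "0 0 0 0 0 0 8;0 0 0 0 0 0 8;0 0 0 0 0 0 8"
}}

```text
time_s: 13.98
ee_pos: [445.6, 205.4, 97.6]
ee_rot: [180.0, 0.0, 103.0]
force: [-0.8, 0.5, -2.7]
gripper_width: 19.6
gripper_force: 40.0
```

Run:
```python
from h import *
s=env.state(); p=s['ee_pos']; T=R.from_euler('xyz',s['ee_rot'],degrees=True)
print(s['time_s'],p,s['ee_rot'],s['force'],T.inv().apply([444.9-p[0],205.4-p[1],0]).round(2))
F={n:eyes.grab_frame(n) for n in('wrist','side')}; sd=F['side']
u,v=proj(sd,[p[0],p[1],p[2]-46]).astype(int)
print(u,v,proj(sd,[444.9,205.4,34]))
w=F['wrist']['image']
cv2.imwrite('pics/crop7.png',np.hstack([cv2.resize(w[130:290,175:335],(400,400)),cv2.resize(sd['image'][v-30:v+30,u-30:u+30],(400,400),interpolation=cv2.INTER_CUBIC)]))
```

```text
13.9833 [445.56555428 205.42030776  97.59993192] [1.79972884e+02 2.34211183e-03 1.03006535e+02] [-0.78351811  0.4599285  -2.6956081 ] [ 0.13 -0.65 -0.  ]
228 165 [228.25407331 170.9274961 ]
```

View pics/crop7.png

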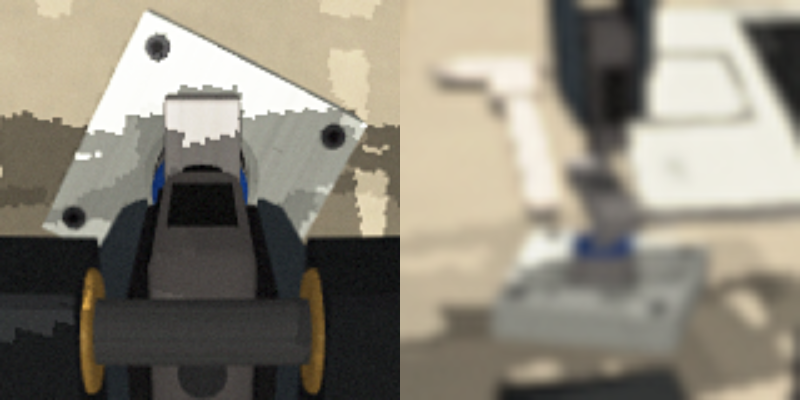

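Blue shows evenly on both sides of the foot (crop (158,182) and (243,182)), so the gauge is centred. I lower it gently.

Request:
{"fn": "send_rows", "kwargs": {
  "targets": "0 -0.0004 0.003 0 0 0 8;0 -0.0004 0.006 0 0 0 8;0 -0.0004 0.009 0 0 0 8;0 -0.0004 0.012 0 0 0 8;0 -0.0004 0.014 0 0 0 8;0 -0.0004 0.0145 0 0 0 8;0 -0.0004 0.0145 0 0 0 8"
}}

```text
time_s: 14.67
ee_pos: [444.7, 205.8, 82.7]
ee_rot: [-180.0, 0.0, 103.1]
force: [-0.5, -0.9, -1.6]
gripper_width: 19.7
gripper_force: 40.0
```

Request:
{"fn": "send_rows", "kwargs": {
  "targets": "0 0 0.001 0 0 0 8;0 0 0.001 0 0 0 8;0 0 0.002 0 0 0 8;0 0 0.002 0 0 0 8"
}}

```text
time_s: 15.0
ee_pos: [444.8, 205.8, 80.9]
ee_rot: [180.0, 0.0, 103.1]
force: [-0.2, -0.4, -1.2]
gripper_width: 19.5
gripper_force: 40.0
```

Request:
{"fn": "send_rows", "kwargs": {
  "targets": "0 0 0.0005 0 0 0 8;0 0 0.001 0 0 0 8;0 0 0.001 0 0 0 8;0 0 0.001 0 0 0 8"
}}

```text
time_s: 15.33
ee_pos: [444.9, 205.8, 80.0]
ee_rot: [180.0, 0.0, 103.1]
force: [-0.6, -0.5, -1.5]
gripper_width: 19.9
gripper_force: 40.0
```

Request:
{"fn": "send_rows", "kwargs": {
  "targets": "0 0 0.0005 0 0 0 8;0 0 0.001 0 0 0 8;0 0 0.001 0 0 0 8;0 0 0.001 0 0 0 8"
}}

```text
time_s: 15.67
ee_pos: [444.9, 205.8, 79.2]
ee_rot: [180.0, 0.0, 103.1]
force: [-1.0, -0.5, 2.0]
gripper_width: 19.6
gripper_force: 40.0
```

Request:
{"fn": "send_rows", "kwargs": {
  "targets": "0 0 0.0004 0 0 0 8;0 0 0.0008 0 0 0 8;0 0 0.0008 0 0 0 8;0 0 0.0008 0 0 0 8;0 0 0.0008 0 0 0 8;0 0 0.0008 0 0 0 8"
}}

```text
time_s: 16.17
ee_pos: [444.9, 205.8, 78.4]
ee_rot: [180.0, 0.0, 103.1]
force: [-2.5, -1.0, 5.0]
gripper_width: 19.9
gripper_force: 40.0
```

Run:
```python
from h import *
A=[]
for i in range(8):
    f=eyes.grab_frame('side'); s=env.state(); A.append([*s['force'],*s['ee_pos'],s['gripper_width']])
print(np.mean(A,0).round(2),np.std(A,0).round(2),s['ee_rot'],s['torque'],s['time_s'])
w=eyes.grab_frame('wrist')['image']; p=s['ee_pos']
u,v=proj(f,[p[0],p[1],p[2]-46]).astype(int)
cv2.imwrite('pics/crop8.png',np.hstack([cv2.resize(w[130:290,175:335],(400,400)),cv2.resize(f['image'][v-40:v+20,u-30:u+30],(400,400),interpolation=cv2.INTER_CUBIC)]))
```

```text
[ -1.64  -0.93   4.94 444.9  205.8   78.37  19.81] [0.42 0.52 0.41 0.02 0.01 0.01 0.15] [1.79980406e+02 2.01086418e-03 1.03062957e+02] [-0.13049212  0.27568743  0.02280785] 16.5667
```

View pics/crop8.png

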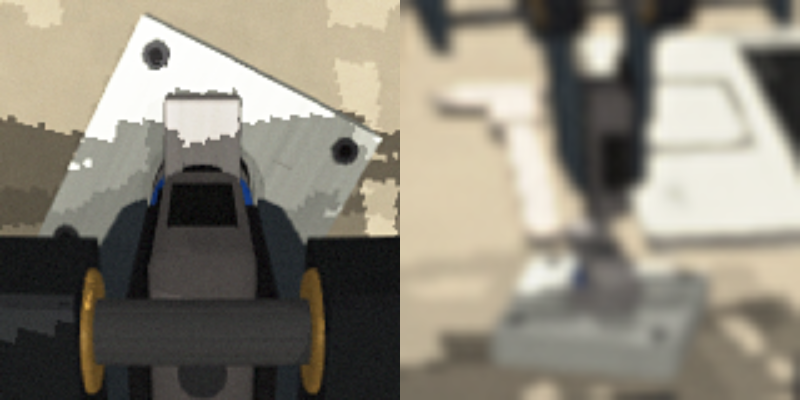

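The gauge foot is flat across the cap, with blue visible on both sides. The push is about 7.5 N (reading +4.9 N against −2.5 N hanging). The foot is at z ≈ 32.4 mm, so the seat is down about 1.6 mm and everything is at rest. I hand it in.

```bash
python3 -c "
from workcell import env
print(env.job_done())"
```

```text
the job is handed in; nothing more can be done
None
```

I handed the job in with the blue cap seated in the nest and the gauge still gripped upright on it, pressing at about 7.5 N with the seat down about 1.6 mm; the hand-in returned no verdict.

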